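# Sweep the finished specimens into the tray's trough and close the cover

### The arm

A 7-joint arm with a two-finger parallel gripper is mounted at the origin on a cart in front of the work surface, level with it; the furniture and walls round the work are solid. World frame = base frame: x ahead of the robot, y to its left, z up, the work surface at z = 0. Lengths are in m, angles in degrees, forces in N, time in s.
With the tool pointing down it reaches from about 0.4 to 0.85 m from the base axis. Payload 4.4 kg.
Tool frame: the origin (TCP) lies at the very end of the fingers, on their centre line; the grasp point (between the pads) lies 19 mm behind it (grasp_offset is the distance from the TCP to the grasp point, in m); z points along the fingers, y is the line along which they close (so a half turn about z gives the same grasp; the last joint's range is limited). The gripper opens to 94 mm and grips with 3 to 60 N. Pads are 16 mm wide; open, the fingers measure 119 mm over their backs; the gripper's body (75 mm by 177 mm) begins 78 mm behind the grasp point.
Start: joints at [73.178, 36.005, 2.206, 86.941, -1.547, 57.084, -1.146], TCP at [0.147, -0.633, 0.205] pointing down, gripper open.
Joint ranges: [-175.42, 175.42], [-21.48, 121.26], [-71.46, 75.88], [10.55, 141.38], [-63.04, 243.04], [13.31, 113.54], [-168.57, 168.57]. Speed limits (degrees/s): [147.25, 147.25, 180, 180, 180, 180, 180].

### API

Orientations are given as a 3x3 rotation matrix whose columns are the frame's x, y, z axes.
In Python, from rig import state, capture, close_job, grasp_offset gives the robot as it stands.
- The arm moves only by the tool arm_command, never from a script. Its argument "rows" is one flat list of numbers, 7 for each row, row after row: the turn, a rotation vector about the tool's x, y, z in units of 10 degrees (1.0 is 10 degrees), then the shift along the tool's x, y, z in units of 60 mm (1.0 is 60 mm), then the opening, from 0 (shut) to 1 (fully open). A call has 1 to 8 rows; each row shifts and turns the commanded pose from where the row before left it, along the tool's axes as they then stand; what a row does not reach is not made up. A row lasts 1/8 s, in which the tool goes at most 62.5 mm and 10.7 degrees, less where a joint would pass 70% of its speed; a pose out of reach is approached as far as the arm can. A call is refused whole if a number of a shift passes 1 or a number of a turn 1, either way. A call with a gripper value outside its range is refused whole. The fingers move at their own pace and stop on an object; "squeeze" is the grip in N (left out, the last holds). Time passes only in rows, so rows that do not move let the fingers close. It gives the time, the measured TCP pose, the force, the opening and the grip force at its end, in the units of the state.
- state(): the state, without advancing time (a new reading comes with each control period).
- capture(name): name is "scene" or "top" or "wrist"; returns a dict with "img" (480x640x3 uint8, blue, green, red), "fx", "fy", "cx", "cy" (pixels), "distortion" ([k1, k2, p1, p2, k3] as OpenCV has them; the pictures are not rectified), "world_from_camera" (4x4, takes a point from camera to world coordinates). Camera axes: x right, y up, looking along -z (the intrinsics and any distortion apply to the point x, -y, -z); pixel columns grow to the right and rows downward; lengths in m; the calibration is good to about 2 mm. A picture is of the moment at which its call begins. There is no depth.
- close_job(): hands the job in; it is judged then, once.
The state is a dict: "t": time; "joint_pos": joint angles; "qvel": joint speeds; "joint_efforts": joint torques, N m; "tcp_pos": TCP position; "eef_rot": TCP orientation; "contact_force": force on the tool from outside, world axes, zero at the start; "torque": the same for the moment, N m; "gripper_width": finger opening in m; "grip_force": force on a finger pad.
Only numpy, scipy, OpenCV 4.12 (cv2) and the standard library are available. Lean on these libraries where they do the work, as an engineer would, in place of code of your own. Each camera call takes 0.05 s, during which the arm holds its last target. There are 200 camera calls.

### The job

Three amber resin pucks on the blue sorting tray are finished: sweep each of them with your fingertips, gently, across the white work face and over the step at its near edge until it stands in the trough, and leave the red puck standing where it is, since it goes back to polishing. Push the pucks only, never pinch or lift them. When all three amber ones stand flat in the trough, push the grey hinged cover over with a finger and press it down shut, then move clear; leave the loupe and the dust brush beside the tray alone.

Things in the scene. Friction and masses are not known exactly. Their poses are not given: they have to be found in the camera images.
- sorting_tray: blue sorting tray, 220 mm deep (x) by 248 mm wide (y), fixed to the desk. Origin at the centre of its underside; x points from the trough to the far fence, z up. The flat white work face is 20 mm above the desk, from x = -56 (a plain edge, 8 mm step down into the trough) to +108 mm, y = -118 to +118 mm; fences 4 mm thick, 10 mm high stand round its left, right and far sides.
- trough (a point): centre of the floor of the open trough along the tray's near edge (tray frame -78, 0, 12 mm). The trough spans x = -100 (wall, 34 mm above the desk) to -56 mm (step), y = -120 to +120 mm. Its black rubber floor is 8 mm below the work face; a puck is in when it stands flat on it, wholly past the step, side by side with the others. A puck left on the step keeps the cover from shutting.
- cover (a joint): angle (rad) of the grey cover: 0 shut (flat, top 38 mm above the desk), 1.57 upright, 1.95 fully open, leaning away from the work face. Starts at 1.6 to 1.95. Hinge: the line x = -104, z = 36.5 mm (tray frame) along y. Plate 232 mm long, 3 mm thick, 56 mm wide, front lip turned 12 mm down. Stiff hinge: it stays where it is left and must be pushed right down (under 1 N at its free edge).
- cover_tab (a point): outer end of the tab, 60 mm wide, in the middle of the cover's free edge, 65.5 mm from the hinge line
- amber_puck_a: amber resin puck, upright cylinder 30 mm in diameter, 18 mm tall, about 18 g, cut wire ends in its polished top; origin at the centre of its underside, z up. The four pucks stand on the work face in four lanes (tray y about -81, -27, 27, 81 mm, any order), centres 42 to 88 mm from the trough's edge.
- amber_puck_b: amber resin puck, upright cylinder 30 mm in diameter, 18 mm tall, about 18 g, cut wire ends in its polished top; origin at the centre of its underside, z up. See amber_puck_a.
- amber_puck_c: amber resin puck, upright cylinder 30 mm in diameter, 18 mm tall, about 18 g, cut wire ends in its polished top; origin at the centre of its underside, z up. See amber_puck_a.
- red_puck: dark red resin puck, upright cylinder 30 mm in diameter, 18 mm tall, about 18 g, cut wire ends in its polished top; origin at the centre of its underside, z up. Stands in one of the four lanes; stays there.
- loupe: black loupe, upright cylinder 42 mm in diameter, 37 mm tall, standing on the desk to the right of the tray; origin at the centre of its underside. A bystander.
- dust_brush: flat dust brush with a wooden handle, 157 x 31 x 12 mm, lying on the desk near the front edge, right of the tray; origin at the centre of its underside. A bystander.
- tower_corner (a point): lower front left corner of the black computer tower (430 mm tall, 217 mm wide, with a monitor on top that juts out a little towards the tray) that stands behind and to the right of the tray. Fixed furniture: swing the arm past in front of it, folded in.

How it is judged (in metres and radians):
On the way, in this order (a step that is already met when the one before it is completed fails the run):
1. all three amber pucks lie in the trough while the cover is still open (x of amber_puck_a in the frame of sorting_tray between -0.09 and -0.067 m and z of each of amber_puck_a, amber_puck_b, amber_puck_c in the frame of sorting_tray below 0.016 m and y of amber_puck_a in the frame of sorting_tray between -0.11 and 0.11 m and angle between each of amber_puck_a, amber_puck_b, amber_puck_c's own z axis and vertical below 0.15 rad and x of amber_puck_b in the frame of sorting_tray between -0.09 and -0.067 m and y of amber_puck_b in the frame of sorting_tray between -0.11 and 0.11 m and x of amber_puck_c in the frame of sorting_tray between -0.09 and -0.067 m and y of amber_puck_c in the frame of sorting_tray between -0.11 and 0.11 m and value of joint cover above 0.9 rad), for 0.2 s.
2. the cover is shut over them (x of amber_puck_a in the frame of sorting_tray between -0.09 and -0.067 m and z of each of amber_puck_a, amber_puck_b, amber_puck_c in the frame of sorting_tray below 0.016 m and y of amber_puck_a in the frame of sorting_tray between -0.11 and 0.11 m and angle between each of amber_puck_a, amber_puck_b, amber_puck_c's own z axis and vertical below 0.15 rad and x of amber_puck_b in the frame of sorting_tray between -0.09 and -0.067 m and y of amber_puck_b in the frame of sorting_tray between -0.11 and 0.11 m and x of amber_puck_c in the frame of sorting_tray between -0.09 and -0.067 m and y of amber_puck_c in the frame of sorting_tray between -0.11 and 0.11 m and value of joint cover below 0.08 rad), for 0.2 s.
At the end, for the whole second after the job is handed in: All three amber pucks lie at rest within the trough (upright, flat on its floor), the cover is shut (within 0.08 rad of flat), and the red puck stands upright on the work face within 20 mm of where it was (all of step 2 and distance of red_puck from where it was at the start of the episode below 0.02 m and z of red_puck in the frame of sorting_tray above 0.016 m and angle between red_puck's own z axis and vertical below 0.15 rad and linear speed of each of amber_puck_a, amber_puck_b, amber_puck_c, red_puck below 0.02 m/s); the robot touches nothing.
It fails at once if a puck is lifted (its underside more than 16 mm above the work face) (z of any of amber_puck_a, amber_puck_b, amber_puck_c, red_puck in the frame of sorting_tray above 0.036 m).
It fails at once if the red puck is pushed more than 20 mm or knocked over (not (distance of red_puck from where it was at the start of the episode below 0.02 m and z of red_puck in the frame of sorting_tray above 0.016 m and angle between red_puck's own z axis and vertical below 0.15 rad)).
It fails at once if a puck is pressed or pinched with more than 15 N (contact force between the fingers and amber_puck_a above 15 N or contact force between the fingers and amber_puck_b above 15 N or contact force between the fingers and amber_puck_c above 15 N or contact force between the fingers and red_puck above 15 N).
It fails at once if the loupe or the dust brush is moved more than 30 mm (distance of any of loupe, dust_brush from where it was at the start of the episode above 0.03 m).
It also fails if it takes over 64 s, if anything falls off the work surface, if the arm or the gripper's body presses on something with over 40 N, if the wrist force passes 120 N, or if a joint passes its speed limit or range.

## Working session

There is one attempt and no reset: what is moved stays moved. The work goes in short steps, Python scripts to look and compute and a tool call to move; the robot and the scene stay as the last step left them, time stands still between calls to the robot, and variables do not carry over. Pictures are saved under pics/ and viewed, at most 10 in all, crops included, and the job is handed in when it is done.

Besides the shell and the picture viewer there is one more tool, called after ">>>" by a JSON object that holds its "name" and its "arguments". arm_command: Moves the arm, as the interface text tells. Its arguments: {"type":"object","properties":{"rows":{"type":"array","items":{"type":"number"}},"squeeze":{"type":"number"}},"required":["rows"]}

```bash
ls; mkdir -p pics; python3 - <<'E'
from rig import state,capture,grasp_offset
import cv2,numpy as np
s=state();print({k:np.round(v,3).tolist() for k,v in s.items()})
for n in("scene","top","wrist"):
    c=capture(n);cv2.imwrite(f"pics/{n}0.png",c["img"]);print(n,c["fx"],c["fy"],c["cx"],c["cy"],c["distortion"],np.round(c["world_from_camera"],3).tolist())
E
```

```text
pics
{'t': 0.0, 'joint_pos': [73.175, 36.058, 2.203, 86.995, -1.546, 57.084, -1.147], 'qvel': [0.049, -0.14, 0.012, 0.061, -0.136, -0.036, 0.055], 'joint_efforts': [-0.0, -54.972, 1.144, -18.663, -0.052, 0.024, 0.0], 'tcp_pos': [0.147, -0.633, 0.205], 'eef_rot': [[0.974, 0.226, -0.0], [0.226, -0.974, 0.002], [-0.0, -0.002, -1.0]], 'contact_force': [0.099, -0.635, 0.362], 'torque': [-0.055, 0.029, -0.035], 'grip_force': 0.0, 'gripper_width': 0.094}
scene 592.0761572797165 592.0761572797165 320.3965333136493 233.1682242135014 [-0.05738532  0.          0.          0.          0.        ] [[-0.483, 0.544, -0.686, -0.332], [-0.875, -0.321, 0.362, 0.506], [-0.023, 0.775, 0.631, 0.83], [0.0, 0.0, 0.0, 1.0]]
top 433.4294637431431 433.4294637431431 319.1383364050337 239.32350614693044 [0.01853348 0.         0.         0.         0.        ] [[-0.023, 0.995, -0.092, 0.414], [-1.0, -0.023, 0.002, 0.089], [-0.0, 0.092, 0.996, 1.007], [0.0, 0.0, 0.0, 1.0]]
wrist 367.24107778187715 367.24107778187715 324.88455480028694 236.49734659481956 [-0.00836119  0.          0.          0.          0.        ] [[0.226, 0.939, 0.26, 0.223], [-0.974, 0.218, 0.058, -0.615], [-0.002, -0.266, 0.964, 0.384], [0.0, 0.0, 0.0, 1.0]]
```

View pics/top0.png

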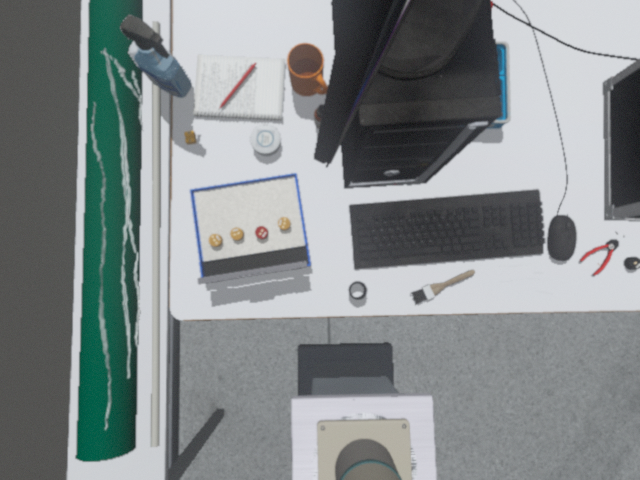

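View pics/scene0.png

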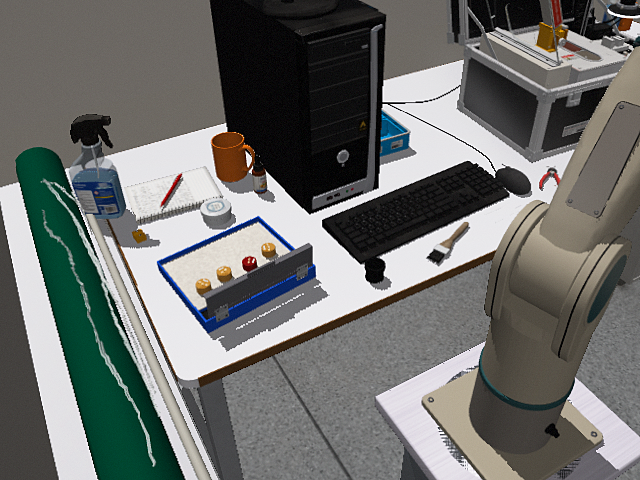

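The top view shows the tray at (250,228). From left to right the pucks are amber (215,240), amber (237,234), red (262,232) and amber (284,223), and the cover is up along row ~270. The loupe is at (358,291), the brush at (440,287), and the tower's lower front-left corner at about (345,185). The scene view shows the same layout, with the pucks partly hidden behind the cover.

```bash
cat > h.py <<'E'
import cv2,numpy as np
from rig import state,capture
def ray(c,px):
    K=np.array([[c["fx"],0,c["cx"]],[0,c["fy"],c["cy"]],[0,0,1.]])
    p=cv2.undistortPoints(np.array(px,float).reshape(-1,1,2),K,np.array(c["distortion"],float)).reshape(-1,2)
    T=np.array(c["world_from_camera"]);d=np.c_[p[:,0],-p[:,1],-np.ones(len(p))]@T[:3,:3].T
    return T[:3,3],d
def plane(c,px,z):
    o,d=ray(c,px);return o+d*((z-o[2])/d[:,2])[:,None]
def tri(c1,p1,c2,p2):
    o1,d1=ray(c1,[p1]);o2,d2=ray(c2,[p2]);A=np.c_[d1[0],-d2[0]];s=np.linalg.lstsq(A,o2-o1,rcond=None)[0]
    a=o1+s[0]*d1[0];b=o2+s[1]*d2[0];return (a+b)/2,np.linalg.norm(a-b)
def blobs(img,lo,hi,amin,roi=None):
    m=cv2.inRange(cv2.cvtColor(img,cv2.COLOR_BGR2HSV),lo,hi)
    if roi: r=np.zeros_like(m);x0,y0,x1,y1=roi;r[y0:y1,x0:x1]=255;m&=r
    n,l,st,ce=cv2.connectedComponentsWithStats(m)
    return [(ce[i].round(1).tolist(),st[i].tolist()) for i in range(1,n) if st[i,4]>=amin],m
E
python3 - <<'E'
from h import *
np.set_printoptions(precision=4,suppress=True)
C={n:capture(n) for n in("top","scene")}
for n,roi in(("top",(180,170,320,285)),("scene",(140,200,330,345))):
    c=C[n]
    for nm,lo,hi in(("amber",(10,110,110),(28,255,255)),("red",(0,130,80),(6,255,255)),("red2",(172,130,80),(180,255,255))):
        for b in blobs(c["img"],lo,hi,15,roi)[0]: print(n,nm,b,plane(c,[b[0]],.038)[0])
    bl,m=blobs(c["img"],(105,140,60),(130,255,255),30,roi)
    pts=np.argwhere(m)[:,::-1].astype(np.int32);hull=cv2.convexHull(pts)
    q=cv2.approxPolyDP(hull,6,True).reshape(-1,2);print(n,"tray",q.tolist());print(plane(c,q,.03));print(plane(c,q,.0))
c=C["top"]
print("loupe",plane(c,[(358,291)],.037),"tower corner",plane(c,[(345,187)],0),plane(c,[(315,160),(333,0),(410,0)],.45))
for n,r in(("top",(180,165,325,310)),("scene",(150,205,325,345))):
    x0,y0,x1,y1=r;cv2.imwrite(f"pics/{n}c.png",cv2.resize(C[n]["img"][y0:y1,x0:x1],None,fx=4,fy=4,interpolation=cv2.INTER_CUBIC))
E
```

```text
top amber ([286.6, 224.4], [285, 220, 4, 9, 22]) [0.5391 0.1596 0.038 ]
top amber ([237.9, 235.7], [233, 231, 10, 8, 35]) [0.516  0.2694 0.038 ]
top amber ([211.8, 241.9], [210, 239, 5, 7, 17]) [0.5034 0.3279 0.038 ]
top tray [[309, 264], [199, 248]]
[[0.4491 0.1112 0.03  ]
 [0.491  0.3587 0.03  ]]
[[0.4502 0.1119 0.    ]
 [0.4934 0.3669 0.    ]]
scene amber ([141.9, 236.2], [140, 231, 7, 11, 36]) [0.7129 0.3862 0.038 ]
scene amber ([267.9, 247.2], [261, 243, 14, 10, 86]) [0.5429 0.1677 0.038 ]
scene amber ([223.4, 271.5], [217, 266, 14, 11, 95]) [0.5203 0.2753 0.038 ]
scene amber ([202.0, 284.2], [196, 279, 14, 13, 100]) [0.5074 0.3248 0.038 ]
scene red ([247.9, 260.7], [242, 256, 14, 10, 69]) [0.5253 0.2204 0.038 ]
scene tray [[315, 275], [207, 332], [157, 261], [258, 216], [314, 265]]
[[0.4278 0.1196 0.03  ]
 [0.3944 0.3581 0.03  ]
 [0.6277 0.3801 0.03  ]
 [0.6604 0.138  0.03  ]
 [0.4546 0.1074 0.03  ]]
[[0.4563 0.1051 0.    ]
 [0.4216 0.3526 0.    ]
 [0.6637 0.3753 0.    ]
 [0.6976 0.1242 0.    ]
 [0.4841 0.0924 0.    ]]
loupe [[0.3864 0.0034 0.037 ]] tower corner [[0.6297 0.0232 0.    ]] [[ 0.5701  0.0908  0.45  ]
 [ 0.7901  0.0615  0.45  ]
 [ 0.7874 -0.0425  0.45  ]]
```

View pics/topc.png

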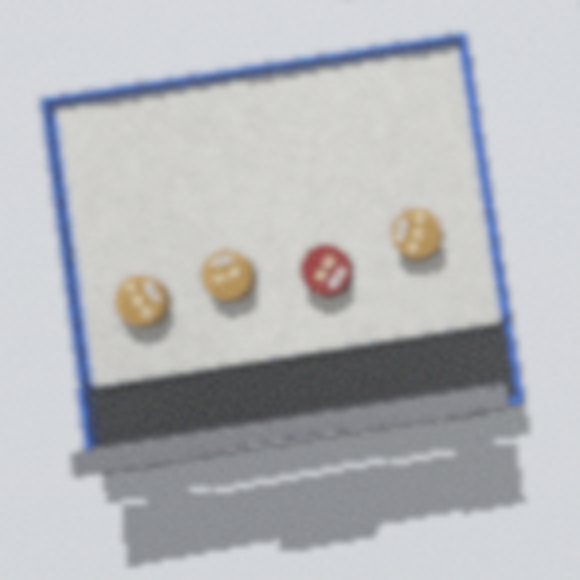

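View pics/scenec.png

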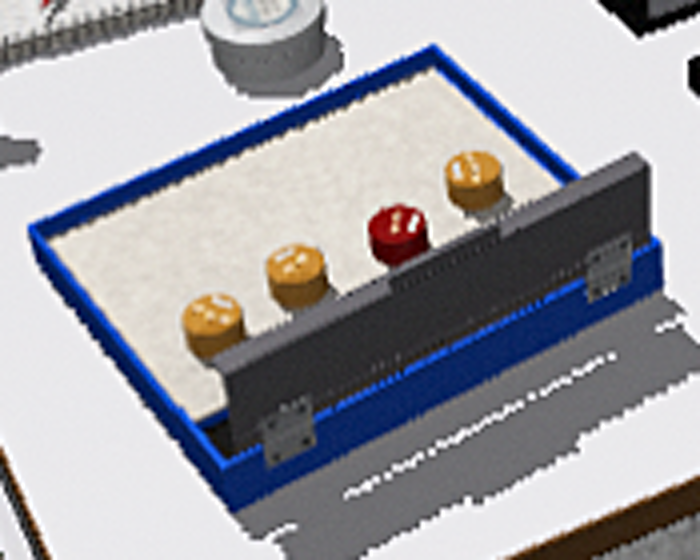

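The crops show the far rim corners at (42,100) and (465,36) in top, and (32,228) and (433,45) in scene. The step edge runs from (93,385) to (500,325). The puck tops are visible in both views, and the cover is slightly past upright.

```bash
python3 - <<'E'
from h import *
np.set_printoptions(precision=4,suppress=True)
t,s,w=[capture(n) for n in("top","scene","wrist")]
P=lambda q,o:np.array(q,float)/4-.375+np.array(o)
T=lambda q:P(q,(180,165));S=lambda q:P(q,(150,205))
for nm,a,b in(("A",(142,300),(213,308)),("B",(228,274),(297,262)),("red",(327,270),(398,223)),("C",(416,233),(473,168)),("farL",(42,100),(32,228)),("farR",(465,36),(433,45))):
    print(nm,*tri(t,T(a),s,S(b)))
fl,fr=plane(t,[T((42,100)),T((465,36))],.03);sl,sr=plane(t,[T((93,385)),T((500,325))],.02)
print("rim",fl,fr,"step",sl,sr)
def rect(a,b):
    d=a-b;return np.degrees(np.arctan2(d[1],d[0]))-90,np.linalg.norm(d)
print(rect(fl[:2],fr[:2]),rect(sl[:2],sr[:2]))
y=np.radians(np.mean([rect(fl[:2],fr[:2])[0],rect(sl[:2],sr[:2])[0]]))
R=np.array([[np.cos(y),-np.sin(y)],[np.sin(y),np.cos(y)]])
m=(fl+fr)[:2]/2;o1=m-R@[.110,0];o2=(sl+sr)[:2]/2+R@[.056,0];print("origin",o1,o2,"yaw",np.degrees(y))
o=(o1+o2)/2
for nm,a,b in(("A",(142,300),(213,308)),("B",(228,274),(297,262)),("red",(327,270),(398,223)),("C",(416,233),(473,168))):
    pt=plane(t,[T(a)],.038)[0,:2];ps=plane(s,[S(b)],.038)[0,:2];print(nm,pt,ps,"tray",R.T@(pt-o),R.T@(ps-o))
# cover free-edge in scene/top
print("cover top ends", tri(t,T((77,455)),s,S((214,358))),tri(t,T((527,420)),s,S((640,155))))
cv2.imwrite("pics/w0.png",w["img"])
E
```

```text
A [0.5086 0.3207 0.0417] 0.0025262925481787605
B [0.5221 0.2727 0.0389] 0.0014187338868517753
red [0.5233 0.2173 0.039 ] 0.0019784915835698016
C [0.5429 0.1668 0.0391] 0.0014671866238693953
farL [0.6253 0.3794 0.0298] 0.00030392427741914426
farR [0.6572 0.1381 0.0323] 0.002709746886471656
rim [0.6252 0.3792 0.03  ] [0.6571 0.137  0.03  ] step [0.4622 0.3526 0.02  ] [0.4911 0.1206 0.02  ]
(np.float64(7.493818634694165), np.float64(0.24426341916604952)) (np.float64(7.088103213771589), np.float64(0.23378817006627955))
origin [0.532  0.2441] [0.5322 0.2437] yaw 7.290960924232878
A [0.5084 0.3204] [0.5134 0.3209] tray [-0.0138  0.0789] [-0.0088  0.0787]
B [0.5219 0.2722] [0.5236 0.273 ] tray [-0.0065  0.0294] [-0.0048  0.0299]
red [0.5229 0.2166] [0.5249 0.2178] tray [-0.0126 -0.0259] [-0.0104 -0.0249]
C [0.5427 0.1662] [0.5446 0.167 ] tray [ 0.0007 -0.0784] [ 0.0026 -0.0779]
cover top ends (array([0.4229, 0.343 , 0.0931]), np.float64(0.003646769486902998)) (array([0.4389, 0.1128, 0.1007]), np.float64(0.017960042738409593))
```

>>> {"name": "arm_command", "arguments": {"rows": [0, 0, 0.58, 0, 0, 0, 0.16, 0, 0, 0, 0.39, -0.7, 0, 0.16, 0, 0, 0, 0.39, -0.7, 0, 0.16, 0, 0, 0, 0.39, -0.7, 0, 0.16, 0, 0, 0, 0.39, -0.7, 0, 0.16, 0, 0, 0, 0.39, -0.7, 0, 0.16, 0, 0, 0, 0.39, -0.7, 0, 0.16, 0, 0, 0, 0.39, -0.7, 0, 0.16]}}

```text
t: 1.4
tcp_pos: [0.2729, -0.3196, 0.2058]
eef_rot: [[0.992, 0.126, 0.001], [0.126, -0.992, -0.001], [0.001, 0.001, -1.0]]
contact_force: [0.8, -0.9, 0.3]
gripper_width: 0.0178
grip_force: 0.0
```

>>> {"name": "arm_command", "arguments": {"rows": [0, 0, 0, 0.6, -0.56, 0, 0.16, 0, 0, 0, 0.6, -0.56, 0, 0.16, 0, 0, 0, 0.6, -0.56, 0, 0.16, 0, 0, 0, 0.6, -0.56, 0, 0.16, 0, 0, 0, 0.6, -0.56, 0, 0.16, 0, 0, 0, 0.03, -0.78, 0, 0.16, 0, 0, 0, 0.03, -0.78, 0, 0.16, 0, 0, 0, 0.03, -0.78, 0, 0.16]}}

```text
t: 2.4
tcp_pos: [0.4172, 0.0099, 0.2057]
eef_rot: [[0.992, 0.126, 0.001], [0.126, -0.992, 0.0], [0.001, 0.0, -1.0]]
contact_force: [0.3, 0.1, 1.1]
gripper_width: 0.0149
grip_force: 0.0
```

>>> {"name": "arm_command", "arguments": {"rows": [0, 0, 0, 0.03, -0.78, 0, 0.16, 0, 0, 0, 0.03, -0.78, 0, 0.16, 0, 0, 0, 0.03, -0.78, 0, 0.16, 0, 0, 0, 0, 0, 0, 0.16]}}

```text
t: 2.9
tcp_pos: [0.4046, 0.1523, 0.2057]
eef_rot: [[0.991, 0.133, 0.001], [0.133, -0.991, 0.002], [0.001, -0.002, -1.0]]
contact_force: [0.2, 0.2, -0.9]
gripper_width: 0.015
grip_force: 0.0
```

>>> {"name": "arm_command", "arguments": {"rows": [0, 0, 0, 0.58, 0.01, 0, 0.16, 0, 0, 0, 0.58, 0.01, 0, 0.16, 0, 0, 0, 0.58, 0.01, 0, 0.16, 0, 0, 0, 0.58, 0.01, 0, 0.16, 0, 0, 0, 0.58, 0.01, 0, 0.16, 0, 0, 0, 0, 0, 0, 0.16]}}

```text
t: 3.65
tcp_pos: [0.58, 0.1656, 0.205]
eef_rot: [[0.992, 0.123, 0.001], [0.123, -0.992, -0.001], [0.001, 0.001, -1.0]]
contact_force: [-0.1, -0.4, -0.1]
gripper_width: 0.0151
grip_force: 0.0
```

```bash
python3 - <<'E'
from h import *
np.set_printoptions(precision=4,suppress=True)
w=capture("wrist");cv2.imwrite("pics/w1.png",w["img"]);s=state();print(s["tcp_pos"],s["joint_pos"])
for nm,lo,hi in(("amber",(10,90,90),(28,255,255)),("red",(0,130,60),(6,255,255)),("red2",(172,130,60),(180,255,255))):
    for b in blobs(w["img"],lo,hi,200)[0]: print(nm,b,plane(w,[b[0]],.036)[0])
E
```

```text
[0.5781 0.1658 0.2049] [ -15.6572   32.0077   -4.7975   94.9322    3.212    53.2585 -104.5192]
amber ([63.0, 70.0], [58, 0, 11, 147, 389]) [0.6845 0.4111 0.036 ]
amber ([320.1, 250.9], [306, 236, 27, 31, 536]) [0.5469 0.1668 0.036 ]
amber ([212.6, 258.6], [197, 243, 31, 31, 605]) [0.5256 0.2726 0.036 ]
amber ([163.8, 264.5], [148, 250, 32, 31, 600]) [0.5132 0.3211 0.036 ]
amber ([282.7, 392.8], [278, 355, 12, 74, 424]) [0.3769 0.1883 0.036 ]
amber ([367.0, 392.5], [362, 355, 10, 75, 458]) [0.3889 0.095  0.036 ]
amber ([387.5, 453.7], [361, 448, 47, 17, 513]) [0.3078 0.0578 0.036 ]
amber ([455.3, 453.2], [414, 448, 68, 16, 581]) [ 0.3181 -0.0215  0.036 ]
red ([265.7, 260.6], [253, 249, 27, 29, 421]) [0.5301 0.2196 0.036 ]
```

View pics/w1.png

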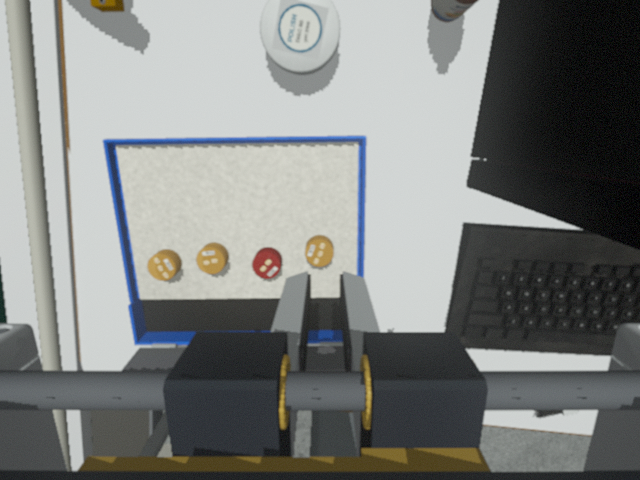

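The wrist view confirms the pucks. The three ambers are at (164,264), (212,259) and (320,251), and the red is at (266,261). The fingers at (322,285) stand just behind the right-hand amber, so I'll lower them there.

>>> {"name": "arm_command", "arguments": {"rows": [0, 0, 0, 0, -0.08, 0.7, 0.16, 0, 0, 0, 0, 0, 0.7, 0.16, 0, 0, 0, 0, 0, 0.7, 0.16, 0, 0, 0, 0, 0, 0.5, 0.16, 0, 0, 0, 0, 0, 0.3, 0.16, 0, 0, 0, 0, 0, 0.1, 0.16, 0, 0, 0, 0, 0, 0.03, 0.16, 0, 0, 0, 0, 0, 0, 0.16]}}

```text
t: 4.7
tcp_pos: [0.5779, 0.1723, 0.0247]
eef_rot: [[0.992, 0.126, 0.002], [0.126, -0.992, 0.001], [0.002, -0.0, -1.0]]
contact_force: [0.1, -0.5, 0.9]
gripper_width: 0.015
grip_force: 0.0
```

>>> {"name": "arm_command", "arguments": {"rows": [0, 0, 0, -0.14, 0, 0.02, 0.16, 0, 0, 0, -0.14, 0, 0, 0.16, 0, 0, 0, -0.14, 0, 0, 0.16, 0, 0, 0, -0.14, 0, 0, 0.16, 0, 0, 0, -0.14, 0, 0, 0.16, 0, 0, 0, -0.14, 0, 0, 0.16, 0, 0, 0, -0.14, 0, 0, 0.16, 0, 0, 0, -0.12, 0, 0, 0.16]}}

```text
t: 5.7
tcp_pos: [0.5112, 0.1637, 0.0225]
eef_rot: [[0.992, 0.126, -0.0], [0.126, -0.992, -0.0], [-0.0, 0.0, -1.0]]
contact_force: [0.3, -0.4, -0.7]
gripper_width: 0.0147
grip_force: 0.1
```

```bash
cat >> h.py <<'E'
O=np.array([.532,.244]);a=np.radians(7.29);R=np.array([[np.cos(a),-np.sin(a)],[np.sin(a),np.cos(a)]])
def look(tag,names=("top","scene"),z=.036):
    s=state();p=s["tcp_pos"];print("t",s["t"],"tcp tray",(R.T@(p[:2]-O)*1e3).round(1),round(p[2]*1e3,1))
    for n in names:
        c=capture(n);cv2.imwrite(f"pics/{n}{tag}.png",c["img"])
        for nm,lo,hi in(("amber",(10,90,90),(28,255,255)),("red",(0,110,50),(7,255,255))):
            m=cv2.inRange(cv2.cvtColor(c["img"],cv2.COLOR_BGR2HSV),lo,hi)
            m=cv2.morphologyEx(m,cv2.MORPH_CLOSE,np.ones((5,5),np.uint8));k,l,st,ce=cv2.connectedComponentsWithStats(m)
            for i in range(1,k):
                q=R.T@(plane(c,[ce[i]],z)[0,:2]-O)*1e3
                if st[i,4]>14 and abs(q[0])<115 and abs(q[1])<120: print(n,nm,q.round(1),st[i,2:].tolist())
E
python3 -c "
from h import *
look('2')"
```

```text
t 5.7 tcp tray [-30.8 -77. ] 22.5
top amber [-9.2 38.6] [5, 7, 22]
top amber [-15.2  79.8] [11, 11, 98]
scene amber [-10.9  34.6] [14, 16, 185]
scene amber [-16.4  83.8] [15, 16, 178]
scene red [-14.5 -21.4] [14, 15, 166]
```

>>> {"name": "arm_command", "arguments": {"rows": [0, 0, 0, -0.06, 0, -0.02, 0.16, 0, 0, 0, -0.06, 0, 0, 0.16, 0, 0, 0, -0.06, 0, 0, 0.16, 0, 0, 0, -0.06, 0, 0, 0.16, 0, 0, 0, -0.06, 0, 0, 0.16, 0, 0, 0, -0.06, 0, 0, 0.16, 0, 0, 0, -0.06, 0, 0, 0.16, 0, 0, 0, 0, 0, 0, 0.16]}}

```text
t: 6.8
tcp_pos: [0.4864, 0.1606, 0.0237]
eef_rot: [[0.992, 0.126, -0.0], [0.126, -0.992, -0.0], [-0.0, 0.0, -1.0]]
contact_force: [0.3, 0.0, 0.6]
gripper_width: 0.0149
grip_force: 0.0
```

```bash
python3 -c "
from h import *
look('3',('scene','top','wrist'),.028)
a=cv2.imread('pics/scene3.png')[200:345,150:345];b=cv2.imread('pics/wrist3.png')[100:400,140:480]
cv2.imwrite('pics/m3.png',np.hstack([cv2.resize(a,(400,300)),cv2.resize(b,(340,300))]))"
```

```text
t 6.8 tcp tray [-55.8 -77. ] 23.7
scene amber [-2.7 31.2] [14, 16, 185]
scene amber [-8.3 80.9] [15, 16, 178]
scene red [ -7.  -25.4] [15, 15, 171]
top amber [-14.9  83. ] [11, 11, 83]
wrist amber [-4.9 32.8] [79, 64, 3341]
wrist amber [-9.7 74. ] [41, 62, 1547]
wrist amber [ -9.9 -22. ] [19, 28, 77]
wrist amber [-72.8 -77. ] [37, 62, 1571]
wrist red [ -9.1 -22.7] [67, 64, 2688]
```

View pics/m3.png

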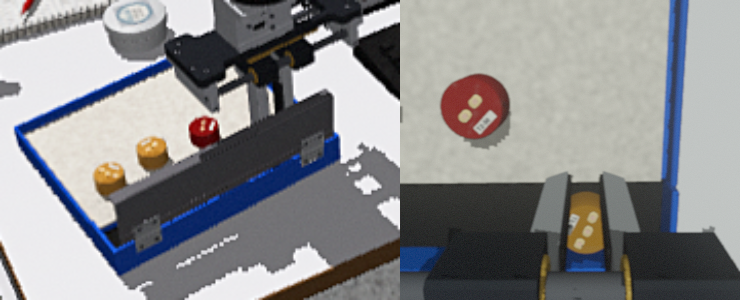

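The right-hand amber sits in the trough between the fingers. In the right half of the picture it is at (588,223), past the step at row ~183. I'll back off, rise and move over behind the next one.

>>> {"name": "arm_command", "arguments": {"rows": [0, 0, 0, 0.3, 0, 0, 0.16, 0, 0, 0, 0.3, 0, -0.8, 0.16, 0, 0, 0, 0.45, -0.5, -0.1, 0.16, 0, 0, 0, 0.38, -0.64, 0, 0.16, 0, 0, 0, 0, -0.64, 0, 0.16, 0, 0, 0, 0, 0, 0, 0.16]}}

```text
t: 7.7
tcp_pos: [0.5571, 0.2821, 0.0775]
eef_rot: [[0.991, 0.132, -0.0], [0.132, -0.991, 0.003], [-0.0, -0.003, -1.0]]
contact_force: [-0.6, -0.5, -0.5]
gripper_width: 0.015
grip_force: 0.0
```

```bash
python3 -c "
from h import *
look('4',('top','wrist'),.037)
look('4b',('top','wrist'),.029)"
```

```text
t 7.7 tcp tray [29.7 34.7] 77.5
top amber [-8.9 28.4] [13, 11, 86]
top amber [-77.8 -78.8] [14, 11, 116]
top red [ -9.4 -22.7] [11, 11, 54]
wrist amber [-1.3 31.7] [33, 49, 1152]
wrist amber [-5.3 80.2] [45, 41, 1332]
wrist amber [-10.3 -23.2] [19, 18, 121]
wrist amber [-60.4  61.6] [8, 52, 260]
wrist amber [-69.1   1.6] [8, 70, 342]
wrist red [ -3.3 -21.1] [45, 42, 1283]
t 7.8 tcp tray [30.1 29.3] 77.4
top amber [-6.9 26.3] [10, 10, 59]
top amber [-77.2 -78.4] [14, 11, 117]
top red [ -8.7 -21.7] [11, 11, 59]
wrist amber [-5.4 28.9] [32, 48, 1118]
wrist amber [-9.1 82. ] [45, 40, 1307]
wrist amber [-13.8 -25.6] [19, 19, 97]
wrist amber [-76.  60.] [8, 70, 302]
wrist amber [-73.2  -2.3] [8, 70, 345]
wrist red [ -7.4 -23.1] [44, 42, 1275]
```

>>> {"name": "arm_command", "arguments": {"rows": [0, 0, 0, 0, 0, 0.5, 0.16, 0, 0, 0, 0, 0, 0.3, 0.16, 0, 0, 0, 0, 0, 0.09, 0.16, 0, 0, 0, -0.14, 0, 0, 0.16, 0, 0, 0, -0.14, 0, 0, 0.16, 0, 0, 0, -0.14, 0, 0, 0.16, 0, 0, 0, -0.14, 0, 0, 0.16, 0, 0, 0, -0.14, 0, 0, 0.16]}}

```text
t: 8.9
tcp_pos: [0.5162, 0.2722, 0.0246]
eef_rot: [[0.992, 0.126, 0.0], [0.126, -0.992, 0.0], [0.0, -0.0, -1.0]]
contact_force: [-0.2, 0.4, -0.3]
gripper_width: 0.015
grip_force: 0.1
```

```bash
python3 -c "
from h import *
look('5',('wrist',),.037)"
```

```text
t 8.9 tcp tray [-12.1  29.9] 24.6
wrist amber [-8.1 79.8] [62, 63, 2596]
wrist amber [ -9.3 -23.9] [25, 25, 102]
wrist amber [-29.1  30.2] [37, 64, 1665]
wrist amber [-50.5  52. ] [6, 18, 78]
wrist amber [-65.3   7.7] [8, 73, 332]
wrist amber [-49.8 -64. ] [38, 12, 341]
wrist amber [-75.8  53.7] [7, 46, 229]
wrist amber [-79.9 -71.9] [36, 8, 183]
wrist amber [-107.5   -9.4] [56, 16, 499]
wrist amber [-107.1  -46.9] [63, 16, 474]
wrist amber [-111.1  107.8] [21, 6, 81]
wrist amber [-111.1   66.5] [22, 7, 95]
wrist amber [-111.2   25.3] [24, 7, 111]
wrist red [ -5.4 -20.9] [62, 63, 2477]
```

>>> {"name": "arm_command", "arguments": {"rows": [0, 0, 0, -0.14, 0, 0.01, 0.16, 0, 0, 0, -0.12, 0, 0, 0.16, 0, 0, 0, -0.08, 0, 0, 0.16, 0, 0, 0, -0.08, 0, 0, 0.16, 0, 0, 0, -0.08, 0, 0, 0.16, 0, 0, 0, -0.08, 0, 0, 0.16, 0, 0, 0, -0.08, 0, 0, 0.16, 0, 0, 0, -0.08, 0, 0, 0.16]}}

```text
t: 9.95
tcp_pos: [0.4724, 0.2665, 0.0237]
eef_rot: [[0.992, 0.126, 0.0], [0.126, -0.992, 0.0], [0.0, -0.0, -1.0]]
contact_force: [-0.8, 0.5, -0.9]
gripper_width: 0.0149
grip_force: 0.0
```

>>> {"name": "arm_command", "arguments": {"rows": [0, 0, 0, 0, 0, 0, 0.16, 0, 0, 0, 0.2, 0, 0, 0.16, 0, 0, 0, 0.3, 0, -0.7, 0.16, 0, 0, 0, 0.4, -0.4, -0.2, 0.16, 0, 0, 0, 0.4, -0.42, 0, 0.16, 0, 0, 0, 0, 0, 0, 0.16]}}

```text
t: 10.7
tcp_pos: [0.546, 0.328, 0.078]
eef_rot: [[0.992, 0.128, 0.003], [0.128, -0.992, 0.003], [0.003, -0.003, -1.0]]
contact_force: [-0.1, -0.5, 0.6]
gripper_width: 0.0151
grip_force: 0.0
```

```bash
python3 -c "
from h import *
look('6',('top',),.029)
look('6b',('wrist',),.037)"
```

```text
t 10.7 tcp tray [24.6 81.5] 78.0
top amber [-13.9  81. ] [13, 11, 111]
top amber [-77.8 -79.9] [13, 11, 95]
top amber [-77.7  29.5] [14, 12, 138]
top red [ -8.2 -21.6] [10, 11, 51]
t 10.75 tcp tray [23.  79.5] 77.5
wrist amber [-7.9 80.7] [33, 49, 1151]
wrist amber [ -9.7 -23.7] [20, 19, 89]
wrist amber [-58.9 109.2] [7, 34, 162]
wrist amber [-75.8  49.8] [8, 71, 364]
wrist amber [-51.3 -62.7] [33, 13, 319]
wrist amber [-95.3 110.5] [4, 20, 72]
wrist red [ -4.7 -19.6] [49, 48, 1459]
```

>>> {"name": "arm_command", "arguments": {"rows": [0, 0, 0, 0, 0, 0.5, 0.16, 0, 0, 0, 0, 0, 0.3, 0.16, 0, 0, 0, 0, 0, 0.1, 0.16, 0, 0, 0, -0.14, 0, 0, 0.16, 0, 0, 0, -0.14, 0, 0, 0.16, 0, 0, 0, -0.14, 0, 0, 0.16, 0, 0, 0, -0.14, 0, 0, 0.16, 0, 0, 0, -0.14, 0, 0, 0.16]}}

```text
t: 11.8
tcp_pos: [0.5017, 0.3199, 0.024]
eef_rot: [[0.992, 0.126, 0.0], [0.126, -0.992, 0.0], [0.001, -0.0, -1.0]]
contact_force: [0.3, -0.0, 0.1]
gripper_width: 0.0148
grip_force: 0.1
```

>>> {"name": "arm_command", "arguments": {"rows": [0, 0, 0, -0.14, 0, 0, 0.16, 0, 0, 0, -0.08, 0, 0, 0.16, 0, 0, 0, -0.08, 0, 0, 0.16, 0, 0, 0, -0.08, 0, 0, 0.16, 0, 0, 0, -0.08, 0, 0, 0.16, 0, 0, 0, -0.08, 0, 0, 0.16, 0, 0, 0, -0.08, 0, 0, 0.16, 0, 0, 0, 0, 0, 0, 0.16]}}

```text
t: 12.8
tcp_pos: [0.4648, 0.3151, 0.0237]
eef_rot: [[0.992, 0.127, -0.0], [0.127, -0.992, -0.0], [-0.0, 0.0, -1.0]]
contact_force: [0.4, 1.1, 0.7]
gripper_width: 0.0149
grip_force: 0.0
```

>>> {"name": "arm_command", "arguments": {"rows": [0, 0, 0, 0.2, 0, 0, 0.16, 0, 0, 0, 0.4, 0, -0.7, 0.1, 0, 0, 0, 0.4, 0.4, -0.8, 0, 0, 0, 0, 0.4, 0.4, -0.6, 0, 0, 0, 0, 0, 0.5, 0, 0, 0, 0, 0, 0, 0, 0, 0]}}

```text
t: 13.55
tcp_pos: [0.5606, 0.2448, 0.1503]
eef_rot: [[0.993, 0.121, 0.002], [0.121, -0.993, -0.002], [0.001, 0.002, -1.0]]
contact_force: [-0.9, 0.4, 0.7]
gripper_width: 0.0007
grip_force: 0.0
```

```bash
python3 -c "
from h import *
look('7',('top','wrist'),.029)
look('7b',('scene',),.036)
a=cv2.imread('pics/top7.png')[165:310,180:325];b=cv2.imread('pics/wrist7.png')
cv2.imwrite('pics/m7.png',np.hstack([cv2.resize(a,(380,380),interpolation=cv2.INTER_CUBIC),cv2.resize(b,(420,380))]))"
```

```text
t 13.55 tcp tray [28.4 -2.8] 150.3
top amber [-77.7 -78.1] [14, 12, 121]
top red [ -8.7 -21.7] [11, 11, 59]
wrist amber [-10.3 -26.3] [11, 14, 61]
wrist amber [-61.2 -73.9] [28, 15, 306]
wrist amber [-61.9  76.2] [26, 11, 229]
wrist amber [-61.6  35.7] [12, 12, 102]
wrist amber [-105.1    6.6] [4, 19, 61]
wrist red [ -6.4 -24.7] [32, 36, 617]
t 13.65 tcp tray [27.1  1.4] 149.5
scene red [-14.7 -21.4] [15, 15, 169]
```

View pics/m7.png

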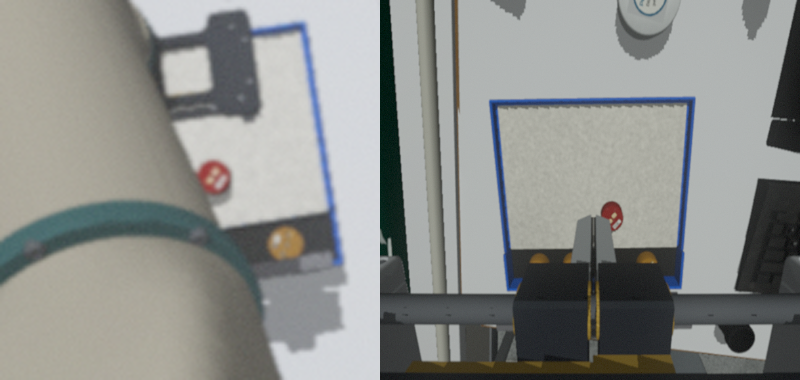

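All three ambers stand in the trough: wrist half (540,258), (570,258) and (648,256), and the right-hand one at (285,243) in the top half. The red at (612,215) hasn't moved. Next I'll move to the robot side of the cover.

>>> {"name": "arm_command", "arguments": {"rows": [0, 0, 0, -0.59, 0, -0.1, 0, 0, 0, 0, -0.59, 0, 0, 0, 0, 0, 0, -0.59, 0, 0, 0, 0, 0, 0, -0.59, 0, 0, 0, 0, 0, 0, -0.6, 0, 0, 0, 0, 0, 0, 0, 0, 0, 0, 0, 0, 0, 0, 0, 0.6, 0, 0, 0, 0, 0, 0, 0.6, 0]}}

```text
t: 14.7
tcp_pos: [0.3837, 0.2279, 0.0831]
eef_rot: [[0.992, 0.128, 0.003], [0.128, -0.992, 0.002], [0.003, -0.002, -1.0]]
contact_force: [0.3, 0.0, 0.1]
gripper_width: 0.0001
grip_force: 0.0
```

>>> {"name": "arm_command", "arguments": {"rows": [0, 0, 0, 0, 0, 0.12, 0, 0, 0, 0, 0, 0, 0, 0]}}

```text
t: 14.95
tcp_pos: [0.3827, 0.2266, 0.0764]
eef_rot: [[0.992, 0.127, -0.0], [0.127, -0.992, 0.0], [-0.0, -0.0, -1.0]]
contact_force: [1.1, -1.2, -0.0]
gripper_width: 0.0005
grip_force: 0.0
```

```bash
python3 -c "
from h import *
look('8',('scene','wrist'),.029)
a=cv2.imread('pics/scene8.png')[180:345,140:360];b=cv2.imread('pics/wrist8.png')
cv2.imwrite('pics/m8.png',np.hstack([cv2.resize(a,(440,330),interpolation=cv2.INTER_CUBIC),cv2.resize(b,(360,330))]))"
```

```text
t 14.95 tcp tray [-150.3    1.7] 76.4
scene red [  1.1 -29.7] [13, 10, 55]
scene red [-23.2 -20.6] [11, 7, 23]
wrist amber [ -6.4 -25. ] [24, 28, 88]
wrist amber [-77.6  30. ] [50, 51, 1685]
wrist amber [-75.7 -75.8] [54, 50, 1784]
wrist amber [-77.9  78.6] [54, 50, 1779]
wrist red [-10.  -23.5] [54, 45, 1494]
```

View pics/m8.png

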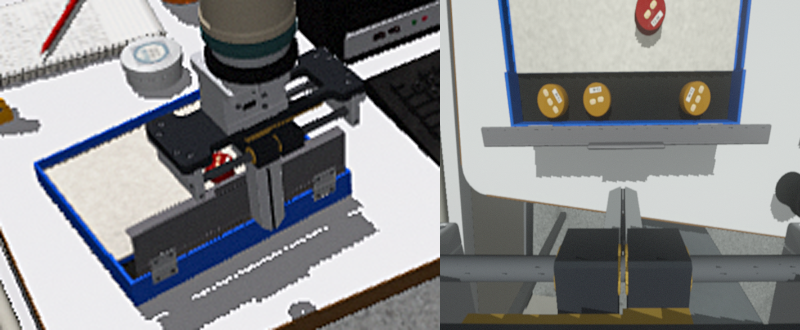

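The wrist half shows all three ambers flat in the trough at (552,100), (597,98) and (696,97), with the red at (650,15). The cover is upright along row 135, and the shut fingers at (622,195) are behind its middle. I'll push it over along its arc.

>>> {"name": "arm_command", "arguments": {"rows": [0, 0, 0, 0.34, 0, 0, 0, 0, 0, 0, 0.28, 0, 0, 0, 0, 0, 0, 0.22, 0, 0, 0, 0, 0, 0, 0.22, 0, 0.12, 0, 0, 0, 0, 0.17, 0, 0.15, 0, 0, 0, 0, 0.12, 0, 0.15, 0, 0, 0, 0, 0.08, 0, 0.12, 0, 0, 0, 0, 0.03, 0, 0.07, 0]}}

```text
t: 16.05
tcp_pos: [0.469, 0.2369, 0.0391]
eef_rot: [[0.992, 0.126, -0.001], [0.126, -0.992, -0.0], [-0.001, 0.0, -1.0]]
contact_force: [0.2, -0.6, -0.8]
gripper_width: 0.0006
grip_force: 0.2
```

>>> {"name": "arm_command", "arguments": {"rows": [0, 0, 0, 0, 0, 0.03, 0, 0, 0, 0, 0, 0, 0.02, 0, 0, 0, 0, 0, 0, 0, 0]}}

```text
t: 16.42
tcp_pos: [0.4692, 0.2369, 0.0382]
eef_rot: [[0.992, 0.126, 0.001], [0.126, -0.992, -0.0], [0.001, 0.0, -1.0]]
contact_force: [-2.0, -1.0, 12.1]
gripper_width: 0.0004
grip_force: 5.5
```

>>> {"name": "arm_command", "arguments": {"rows": [0, 0, 0, 0, 0, -0.2, 0, 0, 0, 0, 0, 0, -0.7, 0, 0, 0, 0, 0, 0, -0.8, 0, 0, 0, 0, -0.5, 0.6, -0.5, 0, 0, 0, 0, -0.5, 0.8, 0, 0, 0, 0, 0, 0, 0.8, 0, 0, 0, 0, 0, 0, 0.8, 0, 0, 0, 0, 0, 0, 0, 0, 0]}}

```text
t: 17.42
tcp_pos: [0.4325, 0.047, 0.1694]
eef_rot: [[0.993, 0.119, 0.001], [0.119, -0.993, -0.001], [0.001, 0.002, -1.0]]
contact_force: [-0.1, 0.4, 0.4]
gripper_width: 0.0003
grip_force: 0.0
```

```bash
python3 -c "
from h import *
look('9',('scene','top'),.036)
print(state()['contact_force'])
a=cv2.imread('pics/scene9.png')[180:345,140:360];b=cv2.imread('pics/top9.png')[165:310,180:325]
cv2.imwrite('pics/m9.png',np.hstack([cv2.resize(a,(440,330),interpolation=cv2.INTER_CUBIC),cv2.resize(b,(330,330))]))"
```

```text
t 17.425 tcp tray [-123.7 -182.7] 169.4
scene red [-14.  -21.6] [14, 15, 162]
top red [ -9.5 -22.4] [10, 11, 50]
[ 0.42479758 -0.17593225  0.03627617]
```

View pics/m9.png

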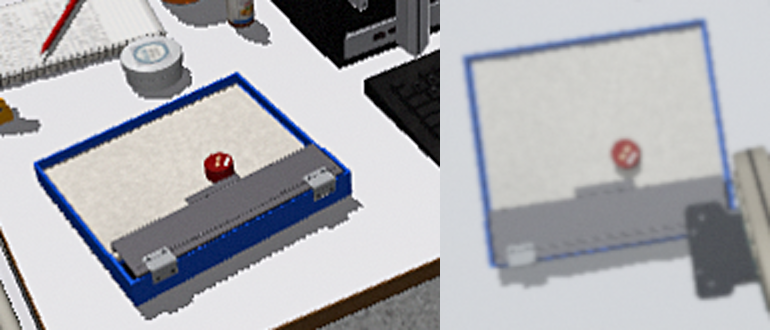

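The cover lies flat, with its tab at (212,193) in the scene half. The red puck stands unmoved at (219,167), and the arm is clear.

```bash
python3 -c "
from rig import close_job
print(close_job())"
```

```text
the job is handed in; nothing more can be done
None
```

I swept all three amber pucks into the trough, pressed the cover shut over them, left the red puck where it stood, moved the arm clear, and handed the job in at about 17.4 s of the 64 s allowed; no verdict came back.

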